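# Feed the bottom blank from the gravity magazine to the deburring stand

### The arm

A 6-joint arm with a two-finger parallel gripper is mounted at the origin on the work surface. World frame = base frame: x ahead of the robot, y to its left, z up, the work surface at z = 0. Lengths are in m, angles in rad, forces in N, time in s.
With the tool pointing down it reaches from about 0.375 to 0.925 m from the base axis. Payload 5.7 kg.
Tool frame: the origin (TCP) lies midway between the tips of the shut fingers; the grasp point (between the pads) lies 19 mm behind it; z points along the fingers, x is the direction in which the jaws open and shut, and the axes are right-handed (so a half turn about z gives the same grasp; the last joint's range is limited). The gripper opens to 85 mm and grips with 20 to 120 N. Pads are 22 mm wide; open, the fingers measure 114 mm over their backs; the gripper's body (76 mm by 85 mm) begins 54 mm behind the grasp point. The pads swing forward as they close: fully open they stand 13 mm farther back than shut.
Start: joints at [-1.379, 0.359, 1.51, -0, 1.272, -0.115], TCP at [0.181, -0.572, 0.231] pointing down, gripper open.
Joint ranges: [-2.97, 2.97], [-1.01, 2.36], [0.21, 2.38], [-0.96, 4.11], [0.2, 2.71], [-2.98, 2.98]. Speed limits (rad/s): [2.39, 2.39, 3.14, 3.14, 3.14, 3.14].

### API

Orientations are given as a unit quaternion [x, y, z, w].
In Python, from cell import observe, get_image, finish_job gives the robot as it stands.
- The arm moves only by the tool servo_tool, never from a script. Its argument "commands" is a list of rows, each a list of 2 entries, a list of its own where there are three numbers: the shift along the tool's x, y, z in m, then the turn about the tool's z in rad. A call has exactly 5 rows; each row shifts and turns the commanded pose from where the row before left it, along the tool's axes as they then stand; what a row does not reach is not made up. A row lasts 1/10 s, in which the tool goes at most 50 mm and 8.59 degrees, less where a joint would pass 70% of its speed; a pose out of reach is approached as far as the arm can. A call is refused whole if a number of a shift passes 0.05 or a number of a turn 0.15, either way. A call with a gripper value outside its range is refused whole. "hand" is the opening in per cent of the stroke, from 0 (shut) to 100 (fully open), set as the call begins (left out, the last holds). The fingers move at their own pace and stop on an object; "grip_force" is the grip in N (left out, the last holds). Time passes only in rows, so rows that do not move let the fingers close, or fill a call up. It gives the time, the measured TCP pose, the force and the opening at its end, in the units of the state.
- observe(): the state, without advancing time (a new reading comes with each control period).
- get_image(name): name is "scene" or "top"; returns a dict with "color" (400x640x3 uint8, blue, green, red), "range_z" (400x640 float32, m along the optical axis (not along the pixel's ray), 0 where there is no reading), "fx", "fy", "cx", "cy" (pixels), "k1" (the pictures are not rectified: a ray, as slopes to the right and down, at radius r is drawn at 1 + k1 r^2 times it, then the intrinsics apply), "rvec" (rotation vector, rad) and "tvec" (3), from world to camera coordinates, as OpenCV has them. Camera axes: x right, y down, z forward; pixel columns grow to the right and rows downward; lengths in m; the calibration is good to about 2 mm. A picture is of the moment at which its call begins.
- finish_job(): hands the job in, once; it reports no verdict.
The state is a dict: "time": time; "qpos": joint angles; "qd": joint speeds; "joint_torque": joint torques, N m; "tcp_pos": TCP position; "tool_rot": TCP orientation; "wrist_force": force on the tool from outside, world axes, zero at the start; "moment": the same for the moment, N m; "opening": opening from 0.0 (shut) to 1.0 (fully open).
Only numpy, scipy, OpenCV 4.12 (cv2) and the standard library are available. Lean on these libraries where they do the work, as an engineer would, in place of code of your own. Each camera call takes 0.05 s, during which the arm holds its last target.

### The job

Push the lowest aluminium blank out of the foot of the gravity magazine with its black-handled pusher, and draw the pusher fully back so that the stack drops down one place. Then lay the pushed-out blank flat in the middle of the deburring stand that has the two end fences, lengthwise between them, and let go; the other blanks stay in the magazine.

Things in the scene. Friction and masses are not known exactly. Their poses are not given: they have to be found in the camera images.
- blank: Lowest of 4 equal bare aluminium blanks stacked in the gravity magazine (tower of steel corner angles, 74 mm tall, 67 x 51 in plan). 56 x 40 x 10 mm (x, y, z), 60 g. Origin: centre of underside, z up. It lies on a level rail 28 wide, top 20 mm above the table, that runs on in front of the tower as an apron, open at both sides, so the blank overhangs it by 6. Pieces on the table are not wanted.
- next_blank: Second blank from the bottom, same as the first; origin at the centre of its underside, 30 mm above the table at the start. It stays in the tower, rides on the pusher's 7.5 mm thick blade while that is under the stack, and drops to 20 mm above the table when the pusher is less than about 10 mm from its rear stop.
- pusher_grip (a point): Grip point, 65 mm above the table, in the pusher's black handle: upright post 16 (x) by 20 (y) mm, 28 to 84 mm high, 167 mm behind the tower's centre. Its x is level and points the way to push, to tower and apron. Slides 99 mm between stops, starts within 4 mm of the rear one, needs 2 to 4 N, stays put. At the front stop the blank's centre is 86 mm past the tower's centre, 24 mm clear of it.
- stand: Fixed deburring stand: dark steel bar 110 x 30 x 22 mm (x, y, z), cross feet 14 x 70 x 6 centred 48 mm each side of the middle. On its top, 22 mm above the table, two cross fences 5 thick, 8 high, 72 apart inside; the blank goes between, length along x, overhanging the bar 5 mm each side. Origin: centre of underside. The like stand with two round pins is not the one.
Not all that is in view belongs to the job. What is shaped like the stand but turquoise or yellow is not meant.

How it is judged:
On the way, in this order (a step that is already met when the one before it is completed fails the run):
1. the lowest blank is out of the magazine's foot, lying on the apron (horizontal distance between blank and next_blank above 0.055 m and height (world z) of blank between 0.017 and 0.024 m and angle between blank's own z axis and vertical below 0.1 rad), for 0.1 s.
2. the pusher is back and the stack has dropped: the next blank lies on the magazine's floor (height (world z) of next_blank below 0.0235 m), for 0.2 s.
At the end, for the whole second after the job is handed in: The first blank is at rest, flat (0.1 rad) on the fenced stand (underside 19 to 25 mm up), within 12 mm of its centre, length within 0.2 rad of its x; the next blank has dropped to the magazine floor (underside 17 to 23.5 mm up), within 20 mm of its start (horizontal distance between blank and stand below 0.012 m and angle between the x axis of blank and the x axis of stand, either way round below 0.2 rad and height (world z) of blank between 0.019 and 0.025 m and angle between blank's own z axis and vertical below 0.1 rad and linear speed of blank below 0.02 m/s and height (world z) of next_blank between 0.017 and 0.0235 m and distance of next_blank from where it was at the start of the episode below 0.02 m); the robot touches nothing.
It also fails if it takes over 46 s, if anything falls off the work surface, if the arm or the gripper's body presses on something with over 40 N, if the wrist force passes 120 N, or if a joint passes its speed limit or range.

## Working session

There is one attempt and no reset: what is moved stays moved. The work goes in short steps, Python scripts to look and compute and a tool call to move; the robot and the scene stay as the last step left them, time stands still between calls to the robot, and variables do not carry over. Pictures are saved under pics/ and viewed, and the job is handed in when it is done.

Besides the shell and the picture viewer there is one more tool, called after "Emit:" as name(argument=value, ...) on one line, values as JSON. servo_tool: Moves the arm, as the interface text tells. Its arguments: {"type":"object","properties":{"commands":{"type":"array"},"hand":{"type":"number"},"grip_force":{"type":"number"}},"required":["commands"]}

```bash
mkdir -p pics; ls; python3 - <<'E'
from cell import observe,get_image
import cv2,pickle
s=observe(); print(s)
for n in("scene","top"):
    d=get_image(n); cv2.imwrite(f"pics/{n}0.png",d["color"]); pickle.dump(d,open(f"{n}0.pkl","wb"))
    print(n,{k:v for k,v in d.items() if k not in("color","range_z")})
E
```

```text
pics
{'time': 0.0, 'qpos': array([-1.37909485e+00,  3.59498453e-01,  1.51143032e+00,  2.30400795e-06,
        1.27251353e+00, -1.15051619e-01]), 'qd': array([-0.00031406, -0.00172757,  0.00110894,  0.00048377, -0.00082989,
       -0.00081093]), 'joint_torque': array([-1.45784838e-03, -5.27623808e+01, -2.78620738e+01, -1.81451546e-04,
        1.31269536e-02,  3.98670670e-07]), 'tcp_pos': array([ 0.18106922, -0.57131045,  0.2304583 ]), 'tool_rot': array([ 8.06834287e-01, -5.90777097e-01, -6.77778272e-04, -6.29221021e-04]), 'wrist_force': array([0.11443817, 0.3518782 , 0.8119519 ]), 'moment': array([ 0.01394614,  0.01833992, -0.02423589]), 'opening': 0.999435252467576}
scene {'fx': 364.2006472575316, 'fy': 364.2006472575316, 'cx': 320.44265152706186, 'cy': 205.73480867913094, 'k1': -0.02061158628136236, 'rvec': array([ 1.19667662,  2.18920856, -1.05946595]), 'tvec': array([ 0.3593255 , -0.19068699,  1.06406326])}
top {'fx': 365.7151803460113, 'fy': 365.7151803460113, 'cx': 324.62546775333794, 'cy': 195.876676233322, 'k1': -0.05321431973437905, 'rvec': array([ 2.18504499, -2.15914488,  0.10369095]), 'tvec': array([-0.11120865,  0.52183893,  0.80367436])}
```

View pics/scene0.png

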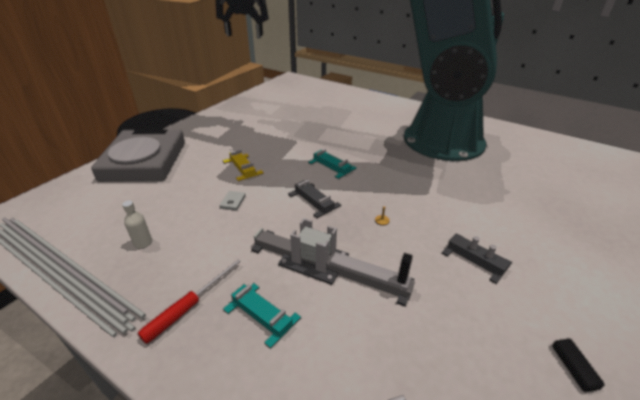

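View pics/top0.png

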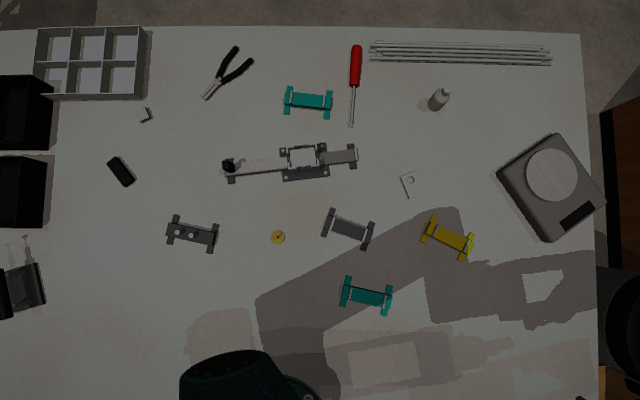

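Candidates in the top view:
- The dark stand with fences is at (348,229).
- The pin stand is at (191,233).
- Turquoise look-alikes are at (308,100) and (366,296), and a yellow one at (448,238).
- The magazine is at (303,158), its handle at (229,166), and the apron is to the right at (345,155).

Next I'll take close crops and measure.

```bash
cat > h.py <<'E'
import numpy as np,cv2,pickle
def K(d): return np.array([[d["fx"],0,d["cx"]],[0,d["fy"],d["cy"]],[0,0,1.]]),np.array([d["k1"],0,0,0.])
def ray(d,uv):
    k,c=K(d); p=cv2.undistortPoints(np.array(uv,float).reshape(-1,1,2),k,c).reshape(-1,2)
    R=cv2.Rodrigues(d["rvec"])[0]; D=np.c_[p,np.ones(len(p))]@R; o=-R.T@d["tvec"]; return o,D
def plane(d,uv,z):
    o,D=ray(d,uv); return o+D*((z-o[2])/D[:,2])[:,None]
def proj(d,P):
    k,c=K(d); return cv2.projectPoints(np.array(P,float).reshape(-1,3),d["rvec"],d["tvec"],k,c)[0].reshape(-1,2)
def cloud(d):
    v,u=np.mgrid[:400,:640]; o,D=ray(d,np.c_[u.ravel(),v.ravel()])
    return (o+D*d["range_z"].reshape(-1,1)).reshape(400,640,3)
E
python3 - <<'E'
from h import *
t=pickle.load(open("top0.pkl","rb"));s=pickle.load(open("scene0.pkl","rb"))
a=cv2.resize(t["color"][130:260,150:400],None,fx=3.2,fy=3.2,interpolation=2)
a=cv2.convertScaleAbs(a,alpha=1.4);cv2.imwrite("pics/ct0.png",a)
b=cv2.resize(s["color"][170:310,230:430],None,fx=4,fy=4,interpolation=2);cv2.imwrite("pics/cs0.png",b)
X=cloud(t)
for uv in [(303,158),(229,166),(345,155),(348,229),(270,165),(250,200)]: print(uv,X[uv[1],uv[0]].round(4))
E
```

```text
(303, 158) [ 0.6025 -0.0566  0.0607]
(229, 166) [0.5788 0.0992 0.0846]
(345, 155) [ 0.618  -0.1506  0.0242]
(348, 229) [ 0.449  -0.1585  0.0243]
(270, 165) [0.5916 0.02   0.0304]
(250, 200) [0.5137 0.0691 0.0009]
```

View pics/ct0.png

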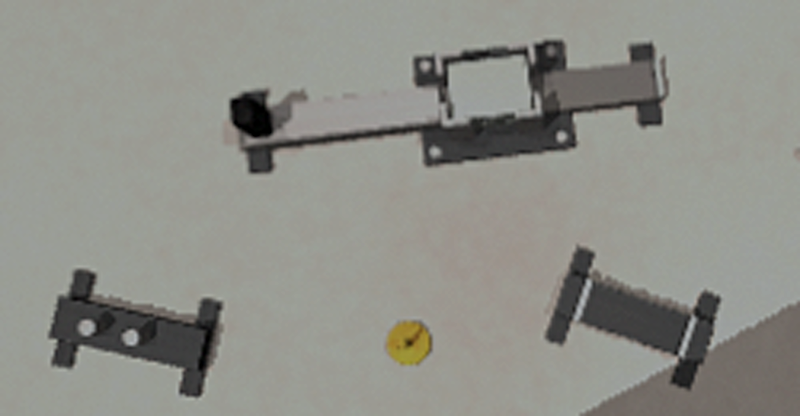

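View pics/cs0.png

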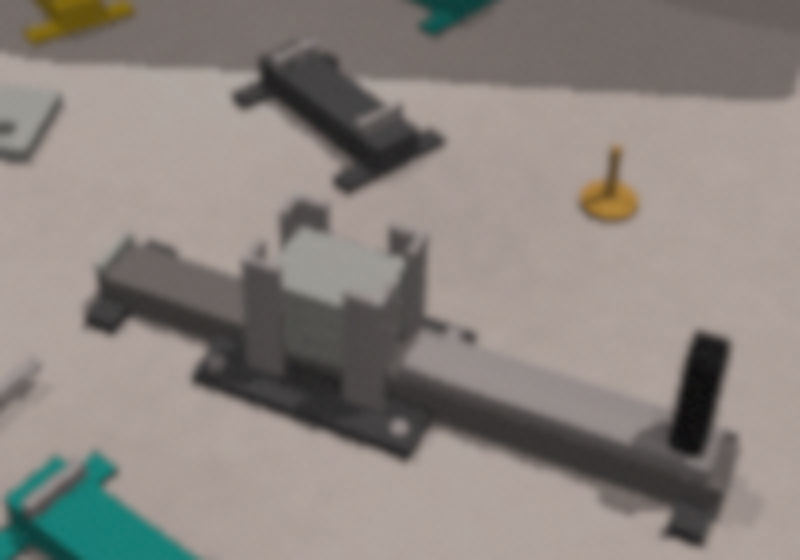

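The dark bar with two light end fences (top px 348,228) is the stand, and the tower, apron and handle are confirmed. Now the precise measurement.

```bash
python3 - <<'E'
from h import *
t=pickle.load(open("top0.pkl","rb"));s=pickle.load(open("scene0.pkl","rb"))
for nm,d in(("top",t),("scene",s)):
    X=cloud(d)
    def pts(c,r,z0,z1):
        m=(np.hypot(X[...,0]-c[0],X[...,1]-c[1])<r)&(X[...,2]>z0)&(X[...,2]<z1); return X[m],m
    def rect(P):
        (c,sz,a)=cv2.minAreaRect((P[:,:2]*1000).astype(np.float32)); return np.round(c,1),np.round(sz,1),round(a,2),len(P),P[:,2].mean().round(4)
    def R2(m,z,cl=True):
        m=m.astype(np.uint8); n,l,st,_=cv2.connectedComponentsWithStats(m); 
        k=1+np.argmax(st[1:,4]); v,u=np.where(l==k); return rect(plane(d,np.c_[u,v],z))
    P,m=pts((.602,-.057),.05,.052,.066); print(nm,"stack",R2(m,.060))
    P,m=pts((.602,-.057),.06,.068,.08); print("tower top",rect(P) if len(P) else 0)
    P,m=pts((.449,-.158),.06,.016,.027); print("bar",R2(m,.022))
    P,m=pts((.449,-.158),.07,.016,.036); print("bar+fence",R2(m,.026))
    P,m=pts((.579,.099),.05,.070,.095); print("handle top",R2(m,.084),np.median(P,0))
    P,m=pts((.579,.099),.05,.045,.095); print("handle all",R2(m,.065),np.median(P,0))
    P,m=pts((.62,-.14),.05,.012,.03); print("apron",R2(m,.02))
E
```

```text
top stack (array([606.1, -54.4]), array([44.5, 58.1]), 8.21, 482, np.float64(0.06))
tower top (array([605.6, -55.3]), array([51.6, 66.9]), 7.72, 132, np.float64(0.0751))
bar (array([ 449.5, -158.4]), array([72.2, 30. ]), 71.26, 420, np.float64(0.022))
bar+fence (array([ 449.6, -157.7]), array([109.4,  30. ]), 71.48, 651, np.float64(0.026))
handle top (array([582. , 105.9]), array([19.6, 17.2]), 2.25, 75, np.float64(0.084)) [0.58105987 0.1053014  0.08478152]
handle all (array([582.6, 108.3]), array([25.7, 22.6]), 11.98, 102, np.float64(0.065)) [0.58070524 0.10391255 0.08343419]
apron (array([ 617.5, -133.9]), array([33.4, 86.8]), 7.51, 476, np.float64(0.02))
scene stack (array([607.3, -55.7]), array([60.3, 71.9]), 7.66, 667, np.float64(0.06))
tower top (array([605.4, -56.3]), array([53.3, 68.1]), 7.65, 249, np.float64(0.073))
bar (array([ 451.2, -157.4]), array([116.1,  37.6]), 70.47, 426, np.float64(0.022))
bar+fence (array([ 453.4, -153.6]), array([115.1,  42.2]), 70.47, 493, np.float64(0.026))
handle top (array([589.9, 108.8]), array([31.3, 16.1]), 8.63, 145, np.float64(0.084)) [0.58932462 0.10820364 0.08287389]
handle all (array([582.4, 107.1]), array([56.4, 17.1]), 12.65, 262, np.float64(0.065)) [0.59145984 0.10873119 0.07307975]
apron (array([ 617.4, -138.6]), array([39.7, 88.9]), 4.78, 522, np.float64(0.02))
```

```bash
cat > plan.py <<'E'
import numpy as np,sys
from cell import observe
from scipy.spatial.transform import Rotation as R
def plan(x,y,z,yaw,n,nturn=None):
    """rows to reach world target with tool x at yaw (deg), straight, n rows; rounded w/o accumulating error"""
    o=observe(); p=o["tcp_pos"].copy(); M=R.from_quat(o["tool_rot"]).as_matrix()
    psi=np.arctan2(M[1,0],M[0,0]); tot=-(np.radians(yaw)-psi); tot=(tot+np.pi/2)%np.pi-np.pi/2 if nturn is None else (tot+np.pi)%(2*np.pi)-np.pi
    print("from",p.round(4),"yaw",np.degrees(psi).round(2),"tilt",np.degrees(np.arccos(-M[2,2])).round(2),"turn",tot.round(4),"F",o["wrist_force"].round(1),"open",round(o["opening"],3),"t",round(o["time"],2),"q6",o["qpos"][5].round(2))
    T=np.array([x,y,z]); rem=tot; rows=[]
    for i in range(n):
        ax=np.array([[np.cos(psi),np.sin(psi),0],[np.sin(psi),-np.cos(psi),0],[0,0,-1]])
        d=ax@((T-p)/(n-i)); d=d.round(3); w=round(rem/(n-i),2); w=float(np.clip(w,-.15,.15))
        rows.append([d.tolist(),w]); p=p+ax.T@d; psi-=w; rem-=w
    for k in range(0,n,5): print(rows[k:k+5])
    print("end",p.round(4),np.degrees(psi).round(2))
if __name__=="__main__":
    a=list(map(float,sys.argv[1:6])); plan(*a[:4],int(a[4]),1 if len(sys.argv)>6 else None)
E
python3 plan.py .582 .1065 .15 8 20 1
```

```text
from [ 0.1811 -0.5714  0.2305] yaw -72.42 tilt 0.1 turn -1.4036 F [-0.6 -0.3 -0.2] open 1.0 t 0.1 q6 -0.12
[[[-0.026, -0.029, 0.004], -0.07], [[-0.024, -0.031, 0.004], -0.07], [[-0.022, -0.033, 0.004], -0.07], [[-0.02, -0.034, 0.004], -0.07], [[-0.017, -0.035, 0.004], -0.07]]
[[[-0.015, -0.037, 0.004], -0.07], [[-0.012, -0.038, 0.004], -0.07], [[-0.009, -0.038, 0.004], -0.07], [[-0.007, -0.039, 0.004], -0.07], [[-0.004, -0.039, 0.004], -0.07]]
[[[-0.001, -0.039, 0.004], -0.07], [[0.002, -0.039, 0.004], -0.07], [[0.004, -0.039, 0.004], -0.07], [[0.007, -0.039, 0.004], -0.07], [[0.01, -0.038, 0.004], -0.07]]
[[[0.012, -0.037, 0.004], -0.07], [[0.015, -0.037, 0.004], -0.07], [[0.018, -0.035, 0.004], -0.07], [[0.02, -0.034, 0.004], -0.07], [[0.023, -0.033, 0.004], -0.07]]
end [0.5825 0.1066 0.1505] 7.79
```

Emit:
servo_tool(commands=[[[-0.026,-0.029,0.004],-0.07],[[-0.024,-0.031,0.004],-0.07],[[-0.022,-0.033,0.004],-0.07],[[-0.02,-0.034,0.004],-0.07],[[-0.017,-0.035,0.004],-0.07]], hand=70, grip_force=40)

```text
time: 0.6
tcp_pos: [0.281, -0.4011, 0.2108]
tool_rot: [0.898, -0.44, -0.0, -0.0]
wrist_force: [0.9, -0.2, -0.3]
opening: 0.698
```

Emit:
servo_tool(commands=[[[-0.015,-0.037,0.004],-0.07],[[-0.012,-0.038,0.004],-0.07],[[-0.009,-0.038,0.004],-0.07],[[-0.007,-0.039,0.004],-0.07],[[-0.004,-0.039,0.004],-0.07]])

```text
time: 1.1
tcp_pos: [0.3815, -0.2311, 0.191]
tool_rot: [0.961, -0.277, -0.0, -0.0]
wrist_force: [0.6, -0.0, -0.6]
opening: 0.699
```

Emit:
servo_tool(commands=[[[-0.001,-0.039,0.004],-0.07],[[0.002,-0.039,0.004],-0.07],[[0.004,-0.039,0.004],-0.07],[[0.007,-0.039,0.004],-0.07],[[0.01,-0.038,0.004],-0.07]])

```text
time: 1.6
tcp_pos: [0.4817, -0.0624, 0.171]
tool_rot: [0.994, -0.105, -0.0, -0.0]
wrist_force: [0.1, 0.1, -0.1]
opening: 0.698
```

Emit:
servo_tool(commands=[[[0.012,-0.037,0.004],-0.07],[[0.015,-0.037,0.004],-0.07],[[0.018,-0.035,0.004],-0.07],[[0.02,-0.034,0.004],-0.07],[[0.023,-0.033,0.004],-0.07]])

```text
time: 2.1
tcp_pos: [0.5829, 0.1075, 0.1508]
tool_rot: [0.998, 0.07, -0.0, 0.0]
wrist_force: [0.4, -0.7, -0.3]
opening: 0.698
```

```bash
python3 plan.py .582 .1065 .046 8 5 1; python3 - <<'E'
from cell import get_image
from h import *
d=get_image("scene");cv2.imwrite("pics/s1.png",cv2.resize(d["color"][130:310,230:480],None,fx=3,fy=3))
E
```

```text
from [0.5829 0.1075 0.1508] yaw 7.97 tilt 0.05 turn -0.0005 F [ 0.4 -0.7 -0.3] open 0.698 t 2.1 q6 -0.07
[[[-0.0, 0.0, 0.021], -0.0], [[-0.0, 0.0, 0.021], -0.0], [[-0.0, 0.0, 0.021], -0.0], [[-0.0, 0.0, 0.021], -0.0], [[-0.001, 0.001, 0.021], -0.0]]
end [0.582  0.1064 0.0458] 7.97
```

View pics/s1.png

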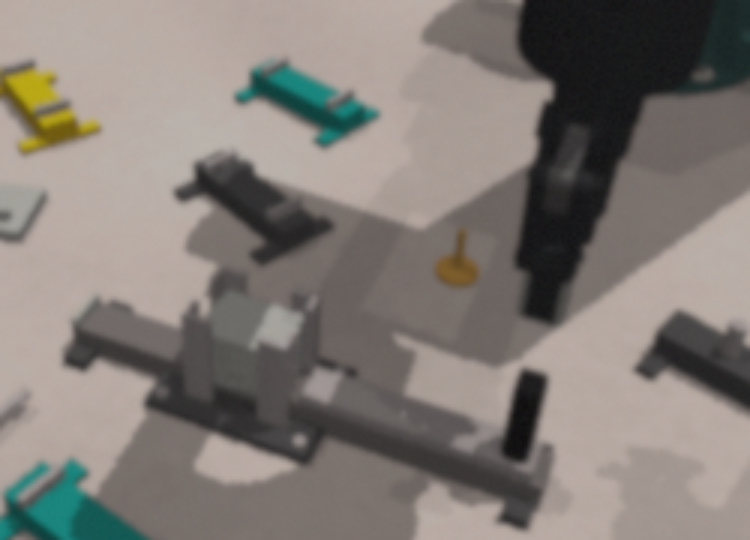

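The gripper hovers above and behind the handle (crop px 525,415) with the handle clear. Descending now.

Emit:
servo_tool(commands=[[[0,0,0.021],0],[[0,0,0.021],0],[[0,0,0.021],0],[[0,0,0.021],0],[[-0.001,0.001,0.02],0]])

```text
time: 2.65
tcp_pos: [0.5813, 0.1048, 0.0461]
tool_rot: [0.998, 0.068, -0.0, -0.0]
wrist_force: [0.3, -0.0, -0.7]
opening: 0.699
```

Emit:
servo_tool(commands=[[[0,0,0],0],[[0,0,0],0],[[0,0,0],0],[[0,0,0],0],[[0,0,0],0]], hand=0, grip_force=40)

```text
time: 3.15
tcp_pos: [0.5833, 0.105, 0.0483]
tool_rot: [0.998, 0.068, 0.002, -0.0]
wrist_force: [4.0, 0.5, -3.2]
opening: 0.23
```

Emit:
servo_tool(commands=[[[0.001,0.006,0],0],[[0.001,0.01,0],0],[[0,0.01,0],0],[[0,0.01,0],0],[[0,0.01,0],0]])

```text
time: 3.65
tcp_pos: [0.5894, 0.0593, 0.0482]
tool_rot: [0.998, 0.068, -0.0, -0.001]
wrist_force: [-0.6, 4.3, 5.9]
opening: 0.227
```

```bash
python3 - <<'E'
from cell import observe
o=observe();print(o["tcp_pos"],o["wrist_force"],o["moment"],o["opening"])
E
```

```text
[0.58942014 0.05934382 0.04822474] [-0.58613027  4.34236211  5.89910803] [ 0.53264487  0.25325943 -0.04843856] 0.22734656829031138
```

Emit:
servo_tool(commands=[[[0,0.01,0],0],[[0,0.01,0],0],[[0,0.01,0],0],[[0,0.008,0],0],[[0,0.005,0],0]])

```text
time: 4.15
tcp_pos: [0.5952, 0.0161, 0.0482]
tool_rot: [0.998, 0.068, -0.0, -0.0]
wrist_force: [-1.3, 2.2, 6.3]
opening: 0.229
```

Emit:
servo_tool(commands=[[[0,0.003,0],0],[[0,0.003,0],0],[[0,0.002,0],0],[[0,0,0],0],[[0,0,0],0]])

```text
time: 4.65
tcp_pos: [0.5959, 0.0108, 0.0482]
tool_rot: [0.998, 0.068, -0.0, -0.002]
wrist_force: [-2.0, 11.2, 8.1]
opening: 0.224
```

```bash
python3 - <<'E'
from cell import observe,get_image
from h import *
o=observe();print(o["tcp_pos"],o["wrist_force"],o["moment"],o["opening"])
d=get_image("top");pickle.dump(d,open("top2.pkl","wb"));cv2.imwrite("pics/t2.png",cv2.resize(d["color"][100:260,200:420],None,fx=3.5,fy=3.5))
d=get_image("scene");cv2.imwrite("pics/s2.png",cv2.resize(d["color"][170:310,230:430],None,fx=4,fy=4))
E
```

```text
[0.59593005 0.01076148 0.0481983 ] [-2.01327408 11.17678163  8.11068254] [ 1.44341736  0.23566971 -0.04731508] 0.2241854755611194
```

View pics/t2.png

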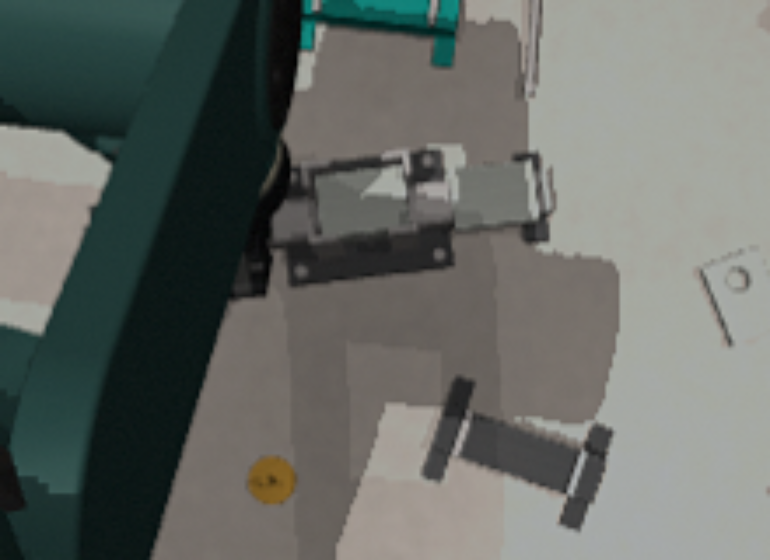

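View pics/s2.png

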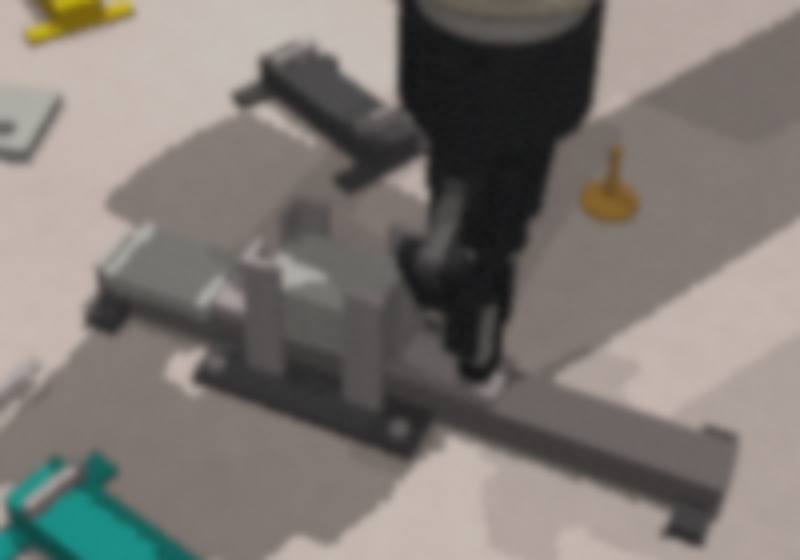

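The blank is out on the apron (crop px 495,195), flat against the end lip, and the pusher is at its front stop. Drawing back.

Emit:
servo_tool(commands=[[[0,-0.006,0],0],[[0,-0.012,0],0],[[0,-0.012,0],0],[[0,-0.012,0],0],[[0,-0.012,0],0]])

```text
time: 5.25
tcp_pos: [0.5892, 0.0613, 0.0482]
tool_rot: [0.998, 0.068, -0.0, 0.001]
wrist_force: [-0.3, -3.3, 5.4]
opening: 0.228
```

Emit:
servo_tool(commands=[[[0,-0.012,0],0],[[0,-0.012,0],0],[[0,-0.01,0],0],[[0,-0.006,0],0],[[0,-0.004,0],0]])

```text
time: 5.75
tcp_pos: [0.5833, 0.1054, 0.0482]
tool_rot: [0.998, 0.068, -0.0, 0.0]
wrist_force: [-1.3, -1.9, 6.0]
opening: 0.226
```

Emit:
servo_tool(commands=[[[0,-0.002,0],0],[[0,0,0],0],[[0,0,0],0],[[0,0,0],0],[[0,0,0],0]])

```text
time: 6.25
tcp_pos: [0.583, 0.1076, 0.0482]
tool_rot: [0.998, 0.068, -0.0, -0.0]
wrist_force: [-1.1, 1.5, 6.5]
opening: 0.226
```

```bash
python3 - <<'E'
from cell import observe,get_image
from h import *
o=observe();print(o["tcp_pos"],o["wrist_force"],o["moment"],o["opening"])
d=get_image("top");pickle.dump(d,open("top3.pkl","wb"));cv2.imwrite("pics/t3.png",cv2.resize(d["color"][100:260,200:420],None,fx=3.5,fy=3.5))
X=cloud(d)
m=(np.hypot(X[...,0]-.6055,X[...,1]+.0555)<.015); print("stack z",np.median(X[m][:,2]))
d=get_image("scene");cv2.imwrite("pics/s3.png",cv2.resize(d["color"][170:310,230:430],None,fx=4,fy=4))
E
```

```text
[0.58298469 0.10755689 0.04822536] [-1.09365145  1.51840431  6.47965944] [ 0.22027725  0.30754685 -0.08188572] 0.2262840839539369
stack z 0.051957080823547774
```

View pics/t3.png

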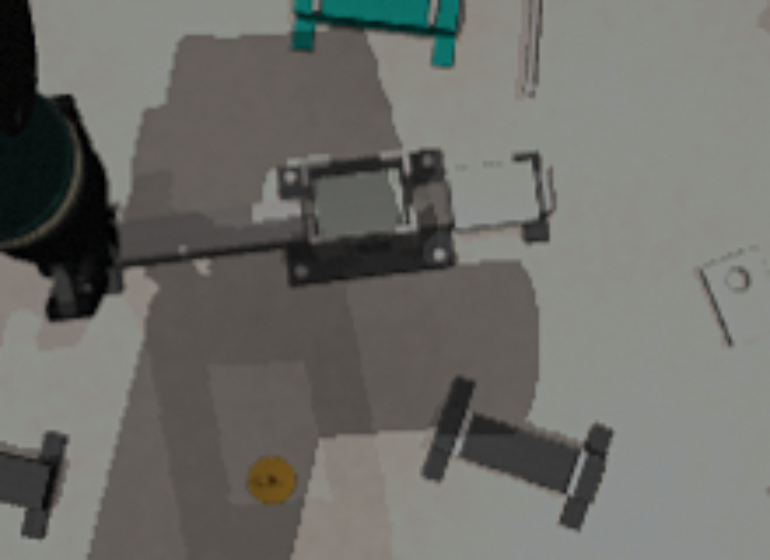

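View pics/s3.png

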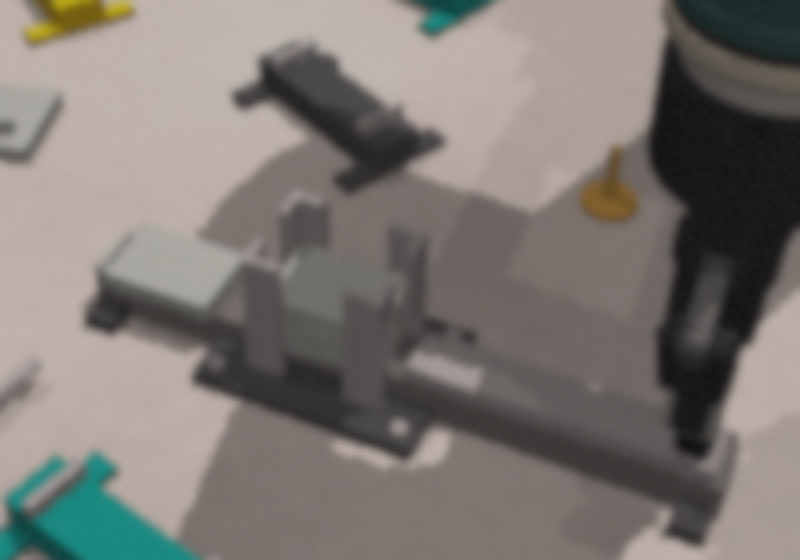

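The stack has dropped: its top went from 61 to 52 mm. I'll pull a last 2 mm to the stop, release and rise, then measure the blank.

Emit:
servo_tool(commands=[[[0,-0.002,0],0],[[0,-0.001,0],0],[[0,0,0],0],[[0,0,0],0],[[0,0,0],0]])

```text
time: 6.85
tcp_pos: [0.5828, 0.1089, 0.0482]
tool_rot: [0.998, 0.068, -0.0, 0.001]
wrist_force: [-1.0, -5.1, 5.5]
opening: 0.229
```

Emit:
servo_tool(commands=[[[0,0.001,0],0],[[0,0,0],0],[[0,0,0],0],[[0,0,0],0],[[0,0,-0.01],0]], hand=70)

```text
time: 7.35
tcp_pos: [0.5817, 0.1101, 0.0564]
tool_rot: [0.998, 0.068, -0.002, -0.0]
wrist_force: [0.5, 0.1, 0.9]
opening: 0.703
```

Emit:
servo_tool(commands=[[[0,0,-0.02],0],[[0,0,-0.025],0],[[0,0,-0.025],0],[[0,0,-0.025],0],[[0,0,-0.005],0]])

```text
time: 7.85
tcp_pos: [0.5852, 0.1104, 0.1611]
tool_rot: [0.998, 0.068, 0.003, -0.0]
wrist_force: [0.7, 0.8, -0.3]
opening: 0.697
```

```bash
python3 - <<'E'
from cell import get_image
from h import *
d=get_image("top");pickle.dump(d,open("top4.pkl","wb"));cv2.imwrite("pics/t4.png",cv2.resize(d["color"][100:260,200:420],None,fx=3.5,fy=3.5))
X=cloud(d)
def sel(c,r,z0,z1,z,lab):
    m=(np.hypot(X[...,0]-c[0],X[...,1]-c[1])<r)&(X[...,2]>z0)&(X[...,2]<z1)
    n,l,st,_=cv2.connectedComponentsWithStats(m.astype(np.uint8));k=1+np.argmax(st[1:,4]);v,u=np.where(l==k)
    P=plane(d,np.c_[u,v],z);c,s,a=cv2.minAreaRect((P[:,:2]*1000).astype(np.float32))
    print(lab,np.round(c,1),np.round(s,1),round(a,2),np.median(X[l==k][:,2]).round(4),(1000*P[:,:2].mean(0)).round(1))
sel((.618,-.141),.045,.026,.035,.030,"blank")
sel((.606,-.055),.03,.045,.066,.050,"stack")
m=(np.hypot(X[...,0]-.606,X[...,1]+.055)<.02); print("stack z",np.median(X[m][:,2]))
P=X[(np.hypot(X[...,0]-.45,X[...,1]+.158)<.03)]; print("stand z",np.median(P[:,2]))
sel((.58,.1),.05,.07,.095,.084,"handle")
sel((.45,-.158),.07,.016,.036,.026,"stand")
# brightness-based blank outline
g=cv2.cvtColor(d["color"],6)
E
python3 plan.py .617 -.141 .12 8 10 1
```

```text
blank [ 616.6 -140.1] [41.3 56.3] 7.97 0.032 [ 616.6 -139.9]
stack [607.2 -53.9] [45.3 55.9] 7.47 0.052 [606.4 -54.3]
stack z 0.05196554810820708
stand z 0.02283040440837847
handle [581.  109.1] [17.3 19.7] 0.56 0.084 [580.9 109. ]
stand [ 449.6 -157.7] [109.4  30. ] 71.48 0.0242 [ 449.6 -157.8]
from [0.5848 0.1103 0.1603] yaw 7.81 tilt 0.29 turn -0.0033 F [-0.2  0.7 -0.2] open 0.705 t 7.9 q6 -0.07
[[[-0.0, 0.025, 0.004], -0.0], [[-0.0, 0.025, 0.004], -0.0], [[-0.0, 0.025, 0.004], -0.0], [[-0.0, 0.025, 0.004], -0.0], [[-0.0, 0.026, 0.004], -0.0]]
[[[-0.0, 0.025, 0.004], -0.0], [[-0.001, 0.026, 0.004], -0.0], [[-0.0, 0.025, 0.004], -0.0], [[-0.001, 0.026, 0.004], -0.0], [[-0.0, 0.025, 0.004], -0.0]]
end [ 0.6172 -0.1406  0.1203] 7.81
```

View pics/t4.png

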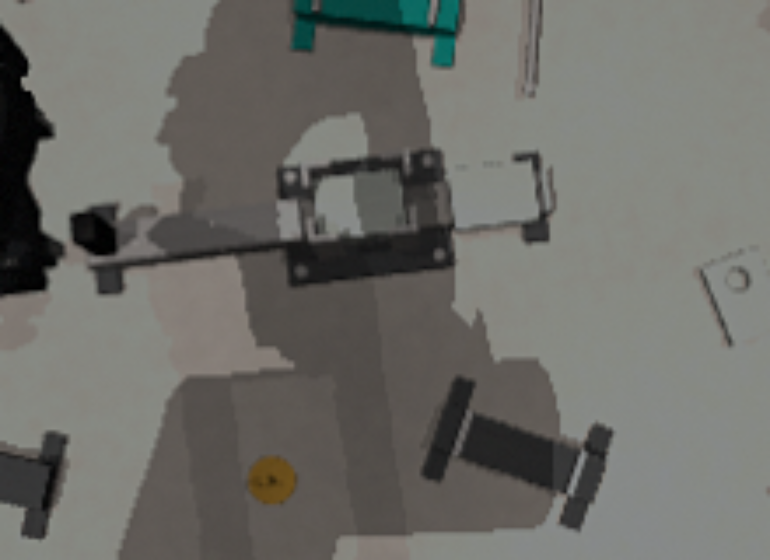

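The blank is at (0.617, -0.140), yaw 8°, lying flat. The stack is on the floor and the handle is at the rear. Moving over the blank.

Emit:
servo_tool(commands=[[[0,0.025,0.002],0],[[0,0.025,0.002],0],[[0,0.025,0.002],0],[[0,0.025,0.002],0],[[0,0.025,0.002],0]])

```text
time: 8.4
tcp_pos: [0.5992, -0.0146, 0.146]
tool_rot: [0.998, 0.068, -0.001, -0.0]
wrist_force: [0.4, -0.2, 0.7]
opening: 0.699
```

Emit:
servo_tool(commands=[[[0,0.025,0.004],0],[[0,0.025,0.006],0],[[0,0.025,0.006],0],[[0,0.025,0.006],0],[[0,0.025,0.006],0]])

```text
time: 8.9
tcp_pos: [0.6161, -0.1383, 0.1178]
tool_rot: [0.998, 0.068, -0.001, -0.0]
wrist_force: [0.2, 0.4, -0.1]
opening: 0.699
```

```bash
python3 plan.py .6175 -.1395 .006 8 10 1
```

```text
from [ 0.6161 -0.1383  0.1178] yaw 7.8 tilt 0.13 turn -0.0036 F [ 0.2  0.4 -0.1] open 0.699 t 8.9 q6 -0.47
[[[0.0, 0.0, 0.011], -0.0], [[0.0, 0.0, 0.011], -0.0], [[0.0, 0.0, 0.011], -0.0], [[0.0, 0.0, 0.011], -0.0], [[0.0, 0.0, 0.011], -0.0]]
[[[0.0, 0.0, 0.011], -0.0], [[0.0, 0.0, 0.011], -0.0], [[0.0, 0.0, 0.012], -0.0], [[0.001, 0.001, 0.011], -0.0], [[0.0, 0.0, 0.012], -0.0]]
end [ 0.6172 -0.1391  0.0058] 7.8
```

Emit:
servo_tool(commands=[[[0.001,0.001,0.014],0],[[0,0,0.014],0],[[0,0,0.014],0],[[0,0,0.014],0],[[0,0,0.014],0]])

```text
time: 9.4
tcp_pos: [0.6176, -0.1374, 0.0478]
tool_rot: [0.998, 0.068, -0.0, -0.0]
wrist_force: [0.3, -0.1, -0.3]
opening: 0.701
```

Emit:
servo_tool(commands=[[[0,0,0.012],0],[[0,0,0.012],0],[[0,0,0.01],0],[[0,0,0.008],0],[[0,0,0],0]])

```text
time: 9.9
tcp_pos: [0.6173, -0.1383, 0.0061]
tool_rot: [0.998, 0.068, -0.001, -0.0]
wrist_force: [-0.2, -0.7, 0.3]
opening: 0.699
```

```bash
python3 - <<'E'
from cell import observe,get_image
from h import *
o=observe();print(o["tcp_pos"],o["wrist_force"])
d=get_image("scene");cv2.imwrite("pics/s5.png",cv2.resize(d["color"][150:300,220:400],None,fx=4,fy=4))
E
```

```text
[ 0.61731196 -0.13825855  0.0060936 ] [-0.2129316  -0.65891792  0.31298397]
```

View pics/s5.png

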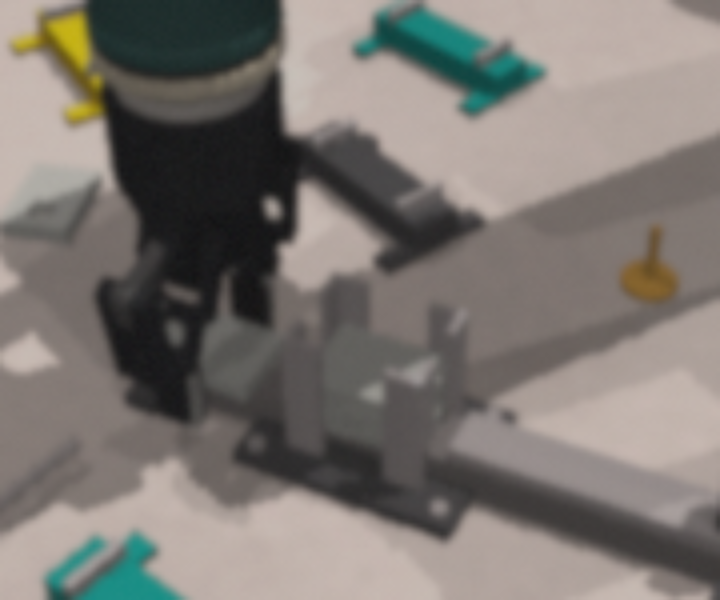

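The fingers straddle the blank (crop px 220,360) with no contact force. Closing.

Emit:
servo_tool(commands=[[[0,0,0],0],[[0,0,0],0],[[0,0,0],0],[[0,0,0],0],[[0,0,0],0]], hand=0, grip_force=40)

```text
time: 10.45
tcp_pos: [0.6187, -0.1387, 0.008]
tool_rot: [0.998, 0.068, 0.001, 0.0]
wrist_force: [-0.0, -0.3, 5.3]
opening: 0.459
```

Emit:
servo_tool(commands=[[[0,0,-0.004],0],[[0,0,-0.008],0],[[0,0,-0.014],0],[[0,0,-0.02],0],[[0,0,-0.02],0]])

```text
time: 10.95
tcp_pos: [0.6179, -0.1384, 0.0746]
tool_rot: [0.998, 0.068, -0.0, -0.0]
wrist_force: [0.9, -0.9, -0.2]
opening: 0.458
```

```bash
python3 - <<'E'
from cell import observe,get_image
from h import *
o=observe();print(o["tcp_pos"],o["wrist_force"],o["opening"])
d=get_image("scene");cv2.imwrite("pics/s6.png",cv2.resize(d["color"][120:300,220:420],None,fx=3.3,fy=3.3))
E
python3 plan.py .451 -.158 .07 -18.6 10 1
```

```text
[ 0.61789246 -0.13839237  0.07464421] [ 0.88172167 -0.87919153 -0.21751121] 0.45823418260442544
from [ 0.6202 -0.1391  0.0782] yaw 7.8 tilt 0.3 turn 0.4607 F [ 0.1 -1.   1. ] open 0.458 t 11.0 q6 -0.47
[[[-0.017, -0.0, 0.001], 0.05], [[-0.017, 0.0, 0.001], 0.05], [[-0.017, 0.001, 0.001], 0.05], [[-0.017, 0.002, 0.001], 0.04], [[-0.017, 0.003, 0.001], 0.05]]
[[[-0.017, 0.004, 0.001], 0.04], [[-0.016, 0.004, 0.001], 0.05], [[-0.016, 0.005, 0.0], 0.04], [[-0.016, 0.006, 0.001], 0.05], [[-0.016, 0.006, 0.0], 0.04]]
end [ 0.4509 -0.1575  0.0702] -18.56
```

View pics/s6.png

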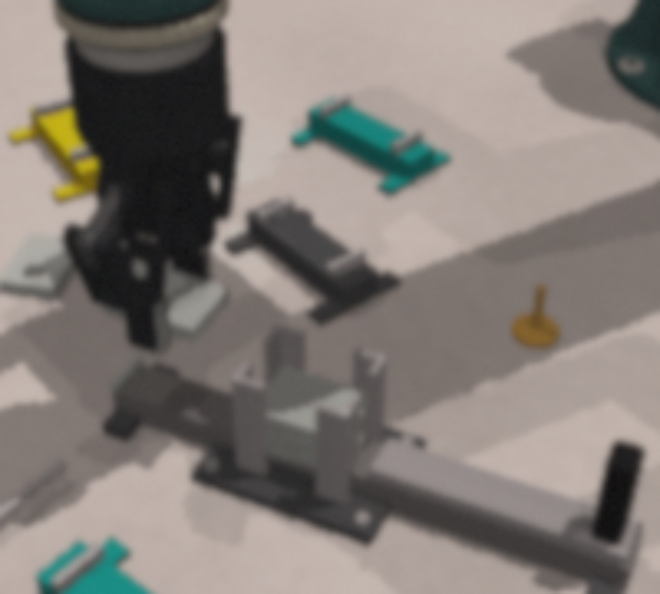

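The blank is gripped level (opening 0.458, about 39 mm) and lifted. Moving to the stand.

Emit:
servo_tool(commands=[[[-0.017,0,0],0.05],[[-0.017,0,0],0.05],[[-0.017,0.001,0],0.05],[[-0.017,0.002,0],0.04],[[-0.017,0.003,0],0.05]])

```text
time: 11.5
tcp_pos: [0.5326, -0.1477, 0.0739]
tool_rot: [0.999, -0.053, 0.0, 0.0]
wrist_force: [-0.3, -0.3, 0.2]
opening: 0.458
```

Emit:
servo_tool(commands=[[[-0.017,0.004,0.001],0.04],[[-0.016,0.004,0.001],0.05],[[-0.016,0.005,0],0.04],[[-0.016,0.005,0.001],0.05],[[-0.016,0.005,0],0.04]])

```text
time: 12.0
tcp_pos: [0.4488, -0.155, 0.0708]
tool_rot: [0.987, -0.162, 0.0, 0.0]
wrist_force: [0.1, -0.7, -0.5]
opening: 0.462
```

```bash
python3 - <<'E'
from cell import observe,get_image
from h import *
for n in("scene","top"):
    d=get_image(n);cv2.imwrite(f"pics/{n}7.png",cv2.resize(d["color"][120:300,220:420],None,fx=3.3,fy=3.3))
E
python3 plan.py .4515 -.156 .0105 -18.6 10 1
```

```text
from [ 0.4468 -0.1542  0.0705] yaw -18.62 tilt 0.15 turn -0.0004 F [-0.  -0.5 -0.8] open 0.456 t 12.1 q6 -0.15
[[[0.001, 0.0, 0.006], -0.0], [[0.0, 0.0, 0.006], -0.0], [[0.001, 0.0, 0.006], -0.0], [[0.0, 0.0, 0.006], -0.0], [[0.001, 0.0, 0.006], -0.0]]
[[[0.0, 0.0, 0.006], -0.0], [[0.001, 0.0, 0.006], -0.0], [[0.0, 0.0, 0.006], -0.0], [[0.001, 0.0, 0.006], -0.0], [[0.0, 0.0, 0.006], -0.0]]
end [ 0.4515 -0.1558  0.0105] -18.62
```

View pics/scene7.png

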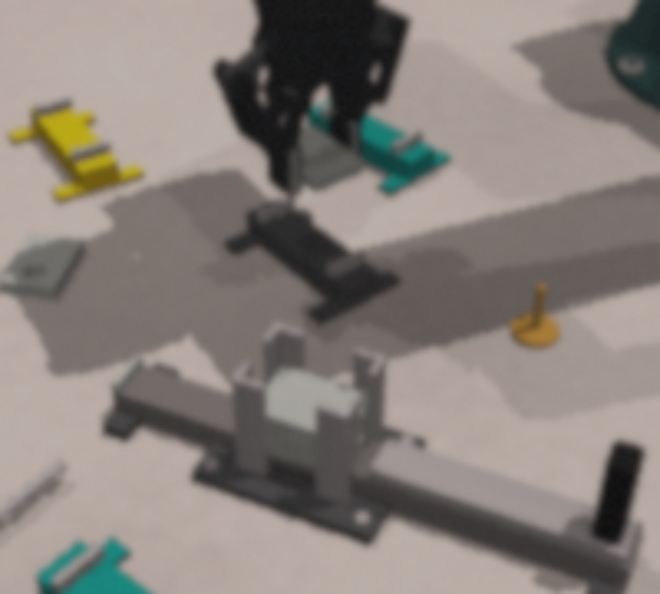

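View pics/top7.png

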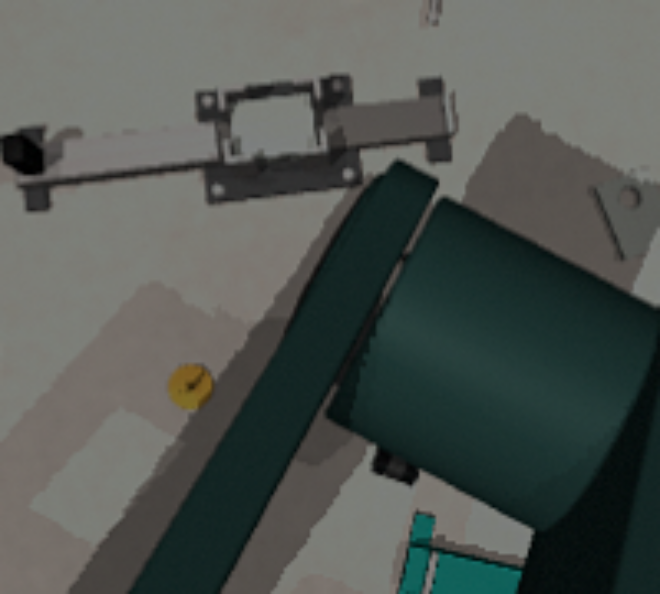

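The blank is above the dark stand. I'll correct 5 mm along tool x and lower it.

Emit:
servo_tool(commands=[[[0.002,0,0.006],0],[[0.002,0,0.008],0],[[0.001,0,0.008],0],[[0,0,0.008],0],[[0,0,0.006],0]])

```text
time: 12.6
tcp_pos: [0.4539, -0.1562, 0.0331]
tool_rot: [0.987, -0.161, -0.001, -0.0]
wrist_force: [-0.6, -0.0, -0.9]
opening: 0.461
```

Emit:
servo_tool(commands=[[[0,0,0.006],0],[[0,0,0.004],0],[[0,0,0],0],[[0,0,0],0],[[0,0,0],0]])

```text
time: 13.1
tcp_pos: [0.4542, -0.1566, 0.0246]
tool_rot: [0.987, -0.161, 0.0, 0.0]
wrist_force: [0.1, -0.3, -0.7]
opening: 0.458
```

```bash
python3 - <<'E'
from cell import observe,get_image
from h import *
d=get_image("scene");cv2.imwrite(f"pics/s8.png",cv2.resize(d["color"][130:250,250:400],None,fx=5,fy=5))
E
python3 plan.py .4515 -.156 .0105 -18.6 5 1
```

```text
from [ 0.4543 -0.1566  0.0246] yaw -18.57 tilt 0.04 turn 0.0006 F [-0.6 -0.3  0.5] open 0.456 t 13.15 q6 -0.15
[[[-0.001, 0.0, 0.003], 0.0], [[-0.0, 0.0, 0.003], 0.0], [[-0.001, 0.0, 0.003], 0.0], [[-0.0, 0.0, 0.003], 0.0], [[-0.001, 0.0, 0.002], 0.0]]
end [ 0.4514 -0.1556  0.0106] -18.57
```

View pics/s8.png

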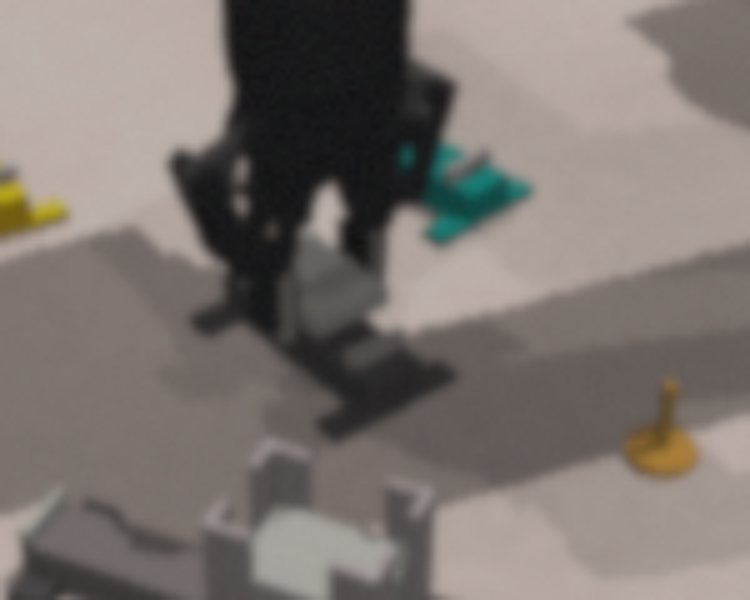

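The blank is level and parallel to the bar, about 14 mm above its seat, with its near end short of the near fence (crop px 370,350). Lowering.

Emit:
servo_tool(commands=[[[-0.002,0,0.003],0],[[-0.001,0,0.003],0],[[0,0,0.003],0],[[0,0,0.003],0],[[0,0,0.002],0]])

```text
time: 13.65
tcp_pos: [0.4511, -0.1554, 0.0099]
tool_rot: [0.987, -0.161, -0.0, -0.0]
wrist_force: [-0.7, 0.4, 17.5]
opening: 0.456
```

Emit:
servo_tool(commands=[[[0,0,0],0],[[0,0,0],0],[[0,0,0],0],[[0,0,0],0],[[0,0,0],0]])

```text
time: 14.15
tcp_pos: [0.4512, -0.1555, 0.0103]
tool_rot: [0.987, -0.161, -0.0, -0.0]
wrist_force: [0.3, 0.1, -0.8]
opening: 0.463
```

```bash
python3 - <<'E'
from cell import observe,get_image
from h import *
o=observe();print(o["tcp_pos"],o["wrist_force"],o["moment"])
d=get_image("scene");cv2.imwrite(f"pics/s9.png",cv2.resize(d["color"][130:250,250:400],None,fx=5,fy=5))
E
```

```text
[ 0.45119683 -0.15552211  0.01029852] [ 0.30439589  0.07415888 -0.75014768] [ 0.02830903  0.00841549 -0.03024718]
```

View pics/s9.png

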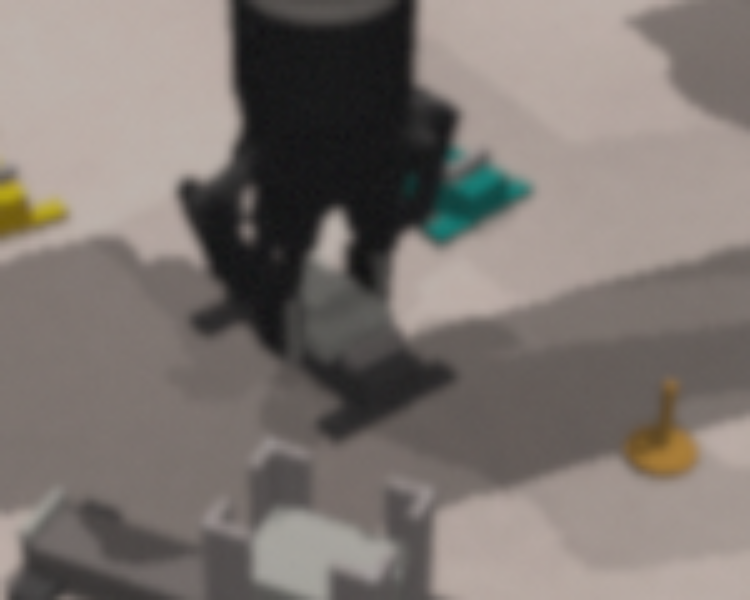

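Contact came at TCP height 0.010, which matches seating. Releasing gently.

Emit:
servo_tool(commands=[[[0,0,0],0],[[0,0,0],0],[[0,0,0],0],[[0,0,0],0],[[0,0,0],0]], hand=70)

```text
time: 14.7
tcp_pos: [0.4512, -0.1555, 0.0103]
tool_rot: [0.987, -0.161, 0.0, -0.0]
wrist_force: [0.5, 0.4, -0.8]
opening: 0.699
```

Emit:
servo_tool(commands=[[[0,0,-0.01],0],[[0,0,-0.02],0],[[0,0,-0.03],0],[[0,0,-0.03],0],[[0,0,-0.03],0]])

```text
time: 15.2
tcp_pos: [0.4509, -0.1553, 0.1321]
tool_rot: [0.987, -0.161, 0.0, -0.0]
wrist_force: [0.4, -1.1, -0.1]
opening: 0.7
```

Emit:
servo_tool(commands=[[[0,-0.03,-0.02],0],[[0,-0.05,0],0],[[0,-0.05,0],0],[[0,-0.05,0],0],[[0,-0.05,0],0]])

```text
time: 15.7
tcp_pos: [0.5247, 0.0645, 0.1514]
tool_rot: [0.987, -0.161, 0.0, -0.0]
wrist_force: [1.0, -1.4, -0.6]
opening: 0.704
```

Emit:
servo_tool(commands=[[[0,-0.03,0],0],[[0,-0.03,0],0],[[0,-0.01,0],0],[[0,0,0],0],[[0,0,0],0]])

```text
time: 16.2
tcp_pos: [0.5461, 0.128, 0.1504]
tool_rot: [0.987, -0.161, -0.0, 0.0]
wrist_force: [-0.1, -0.4, -0.6]
opening: 0.697
```

```bash
python3 - <<'E'
from cell import get_image,observe
from h import *
o=observe();print(o["tcp_pos"],o["wrist_force"])
s=get_image("scene");cv2.imwrite("pics/s10.png",cv2.resize(s["color"][130:280,230:400],None,fx=4,fy=4))
d=get_image("top");cv2.imwrite("pics/t10.png",cv2.resize(d["color"][130:260,250:420],None,fx=4,fy=4))
X=cloud(d)
def sel(c,r,z0,z1,z,lab):
    m=(np.hypot(X[...,0]-c[0],X[...,1]-c[1])<r)&(X[...,2]>z0)&(X[...,2]<z1)
    if not m.any(): print(lab,"none");return
    n,l,st,_=cv2.connectedComponentsWithStats(m.astype(np.uint8));k=1+np.argmax(st[1:,4]);v,u=np.where(l==k)
    P=plane(d,np.c_[u,v],z);c,s,a=cv2.minAreaRect((P[:,:2]*1000).astype(np.float32))
    Q=X[l==k]; A=np.c_[Q[:,:2],np.ones(len(Q))]; f=np.linalg.lstsq(A,Q[:,2],rcond=None)[0]
    print(lab,np.round(c,1),np.round(s,1),round(a,2),"z",np.median(Q[:,2]).round(4),"slope",f[:2].round(3))
sel((.45,-.158),.033,.026,.040,.032,"blank")
sel((.45,-.158),.07,.016,.036,.026,"stand+blank")
sel((.606,-.055),.03,.045,.066,.050,"stack")
E
```

```text
[0.54605041 0.12802583 0.15043549] [-0.05281546 -0.42361212 -0.6371473 ]
blank [ 451.  -156.3] [56.6 40. ] 71.0 z 0.0341 slope [-0.012  0.008]
stand+blank [ 450.6 -158.1] [109.5  40.3] 71.05 z 0.0329 slope [0.02 0.  ]
stack [607.2 -53.9] [45.3 55.9] 7.47 z 0.0519 slope [ 0.015 -0.007]
```

View pics/s10.png

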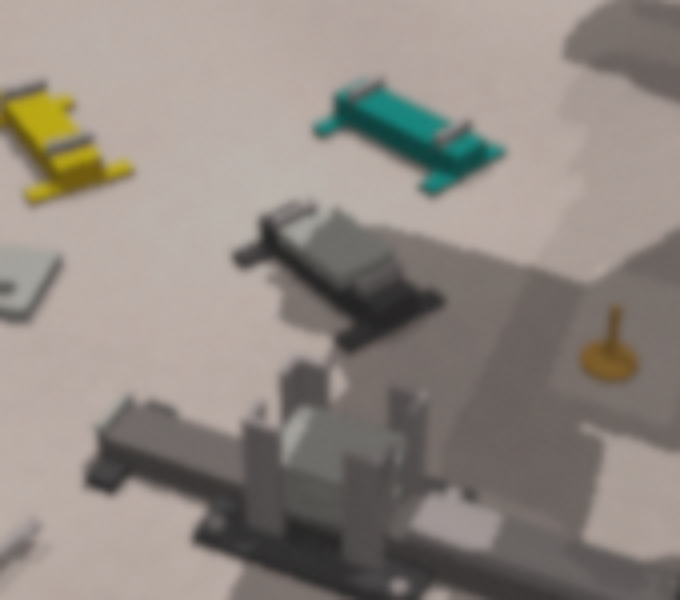

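View pics/t10.png

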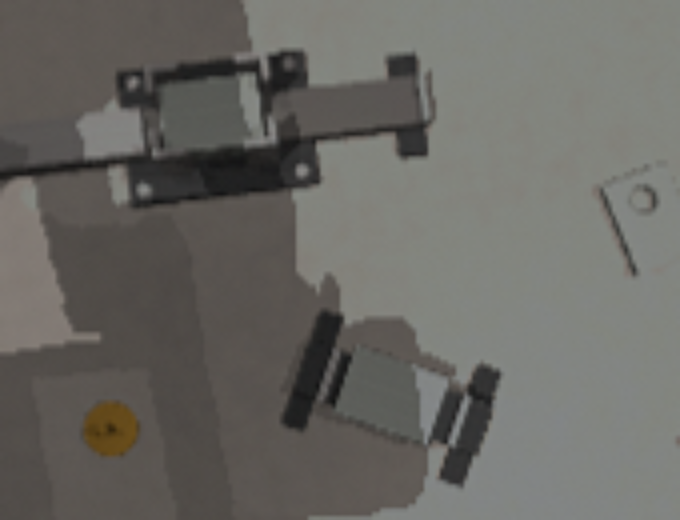

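The blank lies flat between the fences, about 2 mm from the stand centre and parallel to it. The stack is down and the arm is clear.

```bash
python3 -c "
from cell import finish_job
print(finish_job())"
```

```text
the job is handed in; nothing more can be done
None
```

I pushed the lowest blank out to the front stop and drew the pusher back to its rear stop, so the stack dropped one place. Then I laid the blank on the dark stand with the two end fences, let go, backed the arm clear and handed the job in at about 16 s.

**Last checks (top camera):**
- **Blank:** about 2 mm from the stand centre, within 0.5° of its axis, and flat to about 0.015 rad.
- **Stack:** its top was at 52 mm, down from about 61 mm, and it was still in the tower.
- **Arm:** clear of everything, with wrist force near zero.

**Disagreements:**
- Depth on the bare aluminium read about 2 mm high: 34 mm for an expected 32 mm blank top, and 52 mm for an expected 50 mm stack top. That is within the stated calibration, and the blank made contact at the gripper height expected for seating.
- The set-down showed a brief 17 N contact force, well under the limit.

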